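Load a wire bobbin on the coil winder's keyed hub

ROBOT

A 6-joint arm with a two-finger parallel gripper is mounted at the origin on a cart in front of the work surface, level with it; the furniture and walls round the work are solid. World frame = base frame: x ahead of the robot, y to its left, z up, the work surface at z = 0. Lengths are in mm, angles in rad, forces in N, time in s.
With the tool pointing down it reaches from about 400 to 925 mm from the base axis. Payload 12.5 kg.
Tool frame: the origin (TCP) lies between the finger pads, 19 mm behind the fingertips; this is the grasp point; z points along the fingers, y is the line along which they close (so a half turn about z gives the same grasp; the last joint's range is limited). The gripper opens to 95 mm and grips with 3 to 60 N. Pads are 20 mm wide; open, the fingers measure 119 mm over their backs; the gripper's body (75 mm by 180 mm) begins 59 mm behind the grasp point.
Start: joints at [1.012, 0.491, 1.559, -0, 1.092, -0.106], TCP at [273.414, 562.04, 233.461] pointing down, gripper open.
Joint ranges: [-3.1, 3.1], [-0.84, 2.19], [0.05, 2.79], [-1.13, 4.28], [0.06, 2.93], [-2.69, 2.69]. Speed limits (rad/s): [2.22, 2.22, 2.79, 3.14, 3.14, 3.14].

INTERFACE

Orientations are given as [roll, pitch, yaw] about the fixed x, y, z axes, in that order (R = Rz(yaw) Ry(pitch) Rx(roll)).
In Python, from cell import env, eyes gives the robot as it stands.
- The arm moves only by the shell command python3 -m inch 'ROWS'. ROWS is JSON, a list of rows, each a list of 3 entries, a list of its own where there are three numbers: the shift along the tool's x, y, z in units of 60 mm (1.0 is 60 mm), then the turn about the tool's z in units of 5 degrees (1.0 is 5 degrees), then the closure, from -1 (fully open) to 1 (shut). In form: [[[tx, ty, tz], turn, claw], ...]. A call has exactly 10 rows; each row shifts and turns the commanded pose from where the row before left it, along the tool's axes as they then stand; what a row does not reach is not made up. A row lasts 1/8 s, in which the tool goes at most 62.5 mm and 10.7 degrees, less where a joint would pass 70% of its speed; a pose out of reach is approached as far as the arm can. A call is refused whole if a number of a shift passes 1 or a number of a turn 1, either way. A call with a gripper value outside its range is refused whole. The fingers move at their own pace and stop on an object; the grip force is fixed at half the most. Time passes only in rows, so rows that do not move let the fingers close, or fill a call up. It gives the time, the measured TCP pose, the force, the opening and the grip force at its end, in the units of the state.
- env.state(): the state, without advancing time (a new reading comes with each control period).
- eyes.read_camera(name): name is "scene" or "side" or "wrist"; returns a dict with "pixels" (420x560x3 uint8, red, green, blue), "fx", "fy", "cx", "cy" (pixels), "extrinsics" (4x4, takes a point from world to camera coordinates). Camera axes: x right, y down, z forward; pixel columns grow to the right and rows downward; lengths in mm; the calibration is good to about 2 mm. A picture is of the moment at which its call begins. There is no depth.
- env.job_done(): hands the job in; it is judged then, once.
Trained networks look in a picture, given as the dict that the camera call returned (one of the last four; its "shot" number tells which), for a name from the list of things; names that differ only in an ending like _2 or _b are one class to them, and where a whole thing is asked for, a point or a joint stands for the part that bears it (a point fixed in the world has none). Each returns a list of dicts, best first, with "score" (0 to 1); they miss things now and then, are a little off and sometimes report something else, mostly with a low value. They report only what shows in the picture. A call takes as long as a camera call.
- eyes.boxes_of(name, picture): "centre" ([row, column] in pixels, amid what is visible of it).
- eyes.cut_out(name, picture): "mask" (420x560 bool, what is visible of it) and "centre" ([row, column] in pixels, amid what is visible of it).
- eyes.spot_point(name, picture): "centre" ([row, column] in pixels: a listed point, or the origin of a listed thing).
The state is a dict: "t": time; "joints": joint angles; "qvel": joint speeds; "tau": joint torques, N m; "eef_pos": TCP position; "tcp_rot": TCP orientation; "ft_force": force on the tool from outside, world axes, zero at the start; "moment": the same for the moment, N m; "opening": opening from 0.0 (shut) to 1.0 (fully open); "grip_force": force on a finger pad.
Only numpy, scipy, OpenCV 4.12 (cv2) and the standard library are available. Lean on these libraries where they do the work, as an engineer would, in place of code of your own. Each camera call takes 0.05 s, during which the arm holds its last target. There are 200 camera calls.

TASK

Slide the copper-wound bobbin up off its spindle post, put its shaft into the hub of the coil winder and turn it until its key slips into the keyway, then keep pushing against the ejector spring in the hub until the flange sits fully home on the hub. Finish while still gripping the bobbin and pressing it home: do not let go, since the spring would push it out again. Leave the green bobbin, the screw dish and the white flux pen where they are.

Things in the scene. Friction and masses are not known exactly. Their poses are not given: they have to be found in the camera images.
- bobbin: Bobbin to load: copper wire, white flanges, 90 mm tall, about 0.2 kg. Origin: centre of the shaft's lower end; z up its axis. Steel shaft 24 mm across, z 0 to 34 mm (lowest 3 mm tapered to 20 mm); wound part 56 mm across, z 34 to 60; black round grip above. A 13 mm hole runs right through. It stands on the base of stand1, the post up its hole, key toward the robot within 35 degrees.
- bobbin_grip (a point): Point on the bobbin's axis 84 mm above its origin, where the TCP may go to grip it: the black knurled round grip is 30 mm in diameter and spans z = 60 to 90 mm of the bobbin; take it from above at any yaw.
- bobbin_key (a point): Lower end of the bobbin's brass key, 15 mm out on the bobbin's -x side, 14 mm above the shaft's end. The key is 6 mm wide, reaches radius 17 mm and runs up to the flange; below it the shaft is a plain round pilot. A yellow mark on the upper flange's top and edge shows the key's side.
- green_bobbin: A bobbin of the same shape and frame with green wire and green flanges; a bystander on the post of stand2.
- stand1: Fixed stand that holds the copper bobbin: round steel base 68 mm in diameter, 10 mm high (the shaft's end rests on it), with an upright post 10 mm in diameter whose tip is 84 mm above the bench. Origin: centre of the underside. To clear the post the bobbin must rise more than 75 mm.
- stand2: The same kind of stand, holding the green bobbin. The two stands may stand either way round, left or right.
- winder: Fixed coil winder: low grey housing 138 x 118 mm, 32 mm high, with the hub upright in its middle and its buttons on the -x side facing the robot. Origin: centre of the underside.
- hub_mouth (a point): Centre of the hub's top face, 72 mm above the bench; z up the hub's axis; turns with the hub. Aluminium hub 50 mm across with an upright bore 26 mm across (1 mm chamfer). A keyway 8 mm wide, to radius 19 mm, runs down the bore on this frame's -x side; a yellow mark on the hub's top and side shows it. Fully home, the shaft's end is 34 mm below this point and the flange rests on the hub.
- hub (a joint): Angle of the hub on the winder (rad, anticlockwise from above positive, 0 = keyway toward the winder's -x side). A brake holds it: it turns only under more than about 0.4 N m. The key enters when the bobbin's and hub_mouth's x axes agree within about 4 degrees; otherwise it stops on the hub's top with the shaft about 14 mm deep.
- ejector (a joint): Travel of the spring ejector in the bore (m), 0 = up, grows as it is pressed. The shaft's end meets it 20 mm below the hub's mouth; about 3.6 N to start, about 10 N at 0.014, where the bobbin is fully home. It pushes the bobbin back out about 14 mm when the bobbin is let go.
- microscope: Fixed stereo microscope on the blue mat at the robot's right, beside where the arm starts: an obstacle. It fills about x 0.31 to 0.54 and y -0.61 to -0.45 m up to 0.39 m above the bench, its eyepieces leaning to the robot. Origin: underside of its foot.
- screw_dish: Bystander: small round steel dish, 69 mm in diameter and 14 mm high, lying loose. Origin: centre of the underside.
- flux_pen: Bystander: white flux pen with a red end, 16 x 126 x 16 mm, lying loose along its own y axis. Origin: centre of the underside.

How it is judged (in metres and radians):
On the way, in this order (a step that is already met when the one before it is completed fails the run):
1. the copper bobbin is lifted off the post of its stand (z of bobbin in the frame of stand1 above 0.085 m and contact force between the fingers and bobbin above 1 N), for 0.1 s.
2. the pilot of its shaft is in the hub's bore (z of bobbin in the frame of hub_mouth below -0.005 m and horizontal distance between bobbin and hub_mouth below 0.004 m), for 0.05 s.
At the end, for the whole second after the job is handed in: The copper bobbin is home in the hub: flange within 2 mm of the hub, upright within 0.06 rad, centred within 3 mm, key in the keyway, ejector pressed at least 11.5 mm, at rest, the fingers still gripping it and it pressing on the hub (over 3 N each) (z of bobbin in the frame of hub_mouth below -0.032 m and horizontal distance between bobbin and hub_mouth below 0.003 m and angle between the z axis of bobbin and the z axis of hub_mouth, either way round below 0.06 rad and angle between the x axis of bobbin and the x axis of hub_mouth, either way round below 0.2 rad and value of joint ejector above 0.0115 m and contact force between the fingers and bobbin above 3 N and contact force between bobbin and hub above 3 N and linear speed of bobbin below 0.01 m/s); the arm keeps its last pose, push and grip.
It fails at once if the green bobbin is moved more than 20 mm (distance of green_bobbin from where it was at the start of the episode above 0.02 m).
It fails at once if the screw dish or the flux pen is moved more than 30 mm (distance of any of screw_dish, flux_pen from where it was at the start of the episode above 0.03 m).
It also fails if it takes over 45 s, if anything falls off the work surface, if the arm or the gripper's body presses on something with over 40 N, if the wrist force passes 120 N, or if a joint passes its speed limit or range.

## Working session

There is one attempt and no reset: what is moved stays moved. The work goes in short steps, Python scripts to look and compute and a shell command to move; the robot and the scene stay as the last step left them, time stands still between calls to the robot, and variables do not carry over. Pictures are saved under pics/ and viewed, at most 10 in all, crops included, and the job is handed in when it is done.

```bash
ls; mkdir -p pics; cat > h.py <<'E'
import numpy as np, cv2
from cell import env, eyes
def ray(p,rc):
    E=np.array(p["extrinsics"]);R=E[:3,:3];c=-R.T@E[:3,3]
    d=R.T@np.array([(rc[1]-p["cx"])/p["fx"],(rc[0]-p["cy"])/p["fy"],1]);return c,d/np.linalg.norm(d)
def atz(p,rc,z):
    c,d=ray(p,rc);return (c+d*(z-c[2])/d[2])
def tri(rays):
    A=np.zeros((3,3));b=np.zeros(3)
    for c,d in rays:
        P=np.eye(3)-np.outer(d,d);A+=P;b+=P@c
    return np.linalg.solve(A,b)
def proj(p,X):
    E=np.array(p["extrinsics"]);x=E[:3,:3]@np.array(X)+E[:3,3]
    return np.array([p["cy"]+p["fy"]*x[1]/x[2],p["cx"]+p["fx"]*x[0]/x[2]])
def save(p,n): cv2.imwrite("pics/"+n+".png",p["pixels"][:,:,::-1])
E
python3 - <<'E'
from h import *
np.set_printoptions(precision=1,suppress=True)
print(env.state())
P={n:eyes.read_camera(n) for n in("scene","side","wrist")}
im=[]
for n,p in P.items():
    save(p,n+"0"); print(n,ray(p,(210,280)))
names=dict(bobbin=10,bobbin_grip=94,bobbin_key=24,green_bobbin=10,stand1=0,stand2=0,winder=0,hub_mouth=72,screw_dish=0,flux_pen=0,microscope=0)
for k,z in names.items():
    for n,p in P.items():
        for r in eyes.spot_point(k,p)[:2]:
            print(k,n,round(r["score"],2),np.array(r["centre"]),atz(p,r["centre"],z))
E
```

```text
pics
{'t': 0.0, 'joints': array([ 1. ,  0.5,  1.6, -0. ,  1.1, -0.1]), 'qvel': array([-0., -0., -0.,  0., -0.,  0.]), 'tau': array([  0. , -61.3, -25.8,   0.1,   0. ,  -0. ]), 'eef_pos': array([273.3, 561.8, 232.9]), 'tcp_rot': array([-3.1, -0. ,  2.7]), 'ft_force': array([ 0.5, -0.3, -0.1]), 'moment': array([-0.,  0.,  0.]), 'grip_force': 0.0, 'opening': 0.997066611681461}
scene (array([ 122.6, -904. ,  732.7]), array([ 0.3,  0.7, -0.6]))
side (array([546.4, 854.5, 866.8]), array([-0.1, -0.8, -0.6]))
wrist (array([209.4, 593.4, 384.7]), array([ 0.2, -0.1, -1. ]))
bobbin scene 0.62 [263.8 309.2] [ 491.7 -225.6   10. ]
bobbin side 0.52 [198.9 266.6] [ 492.  -214.7   10. ]
bobbin_grip scene 0.63 [236.1 307.4] [ 489.5 -213.6   94. ]
bobbin_grip scene 0.58 [190.5 277.8] [503.9   7.7  94. ]
bobbin_grip side 0.8 [177.8 266.6] [ 492.2 -224.5   94. ]
bobbin_key scene 0.52 [259.2 308.7] [ 491.1 -223.    24. ]
bobbin_key side 0.84 [194.7 268.6] [ 484.8 -220.5   24. ]
green_bobbin scene 0.69 [215.1 295. ] [548.  -18.6  10. ]
green_bobbin side 0.76 [236.4 250.7] [550.4 -27.7  10. ]
stand1 scene 0.73 [214.8 296.2] [557.9  -6.4   0. ]
stand1 scene 0.43 [269.6 308.1] [ 484.5 -234.5    0. ]
stand1 side 0.51 [198.2 267.1] [ 489.4 -231.1    0. ]
stand2 scene 0.73 [214.8 296.2] [557.9  -6.4   0. ]
stand2 scene 0.43 [269.6 308.1] [ 484.5 -234.5    0. ]
stand2 side 0.51 [198.2 267.1] [ 489.4 -231.1    0. ]
winder scene 0.55 [191.5 274.7] [548.2 140.4   0. ]
winder side 0.64 [241.6 249.6] [554.2 -14.8   0. ]
winder side 0.6 [282.7 249.3] [557.  148.7   0. ]
hub_mouth scene 0.49 [171.9 276.5] [556.4 142.1  72. ]
hub_mouth side 0.73 [263.  246.8] [562.1 139.2  72. ]
screw_dish scene 0.62 [175.5 222.5] [419.9 310.2   0. ]
screw_dish side 0.91 [326.5 311.6] [400.  296.5   0. ]
screw_dish wrist 0.65 [368.8 142. ] [409.  293.3   0. ]
flux_pen scene 0.66 [219.9 239.7] [391.8  38.8   0. ]
flux_pen side 0.61 [247.2 300.5] [397.   15.7  -0. ]
```

View pics/scene0.png

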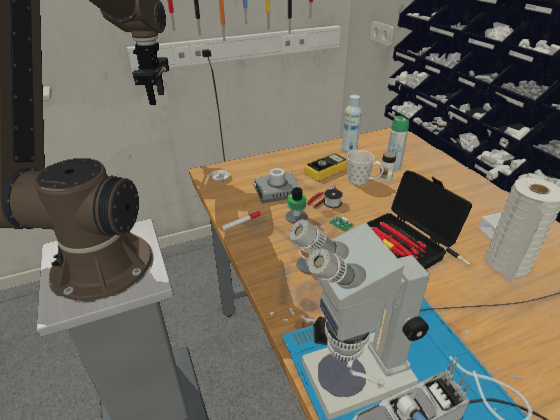

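View pics/side0.png

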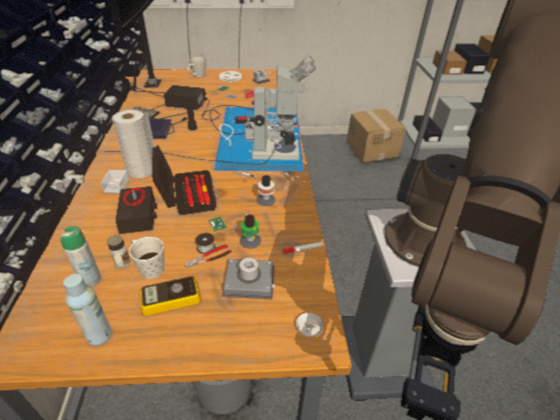

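```bash
cat >> h.py <<'E'
from scipy.spatial.transform import Rotation as Ro
def need(X):
    s=env.state();R=Ro.from_euler("xyz",s["tcp_rot"]).as_matrix()
    print("pos",np.round(s["eef_pos"],1),"rot",np.round(s["tcp_rot"],3),"j",np.round(s["joints"],2),"t",round(s["t"],2))
    print("tool-axis units:",np.round(R.T@(np.array(X)-s["eef_pos"])/60,3), "mm:",np.round(R.T@(np.array(X)-s["eef_pos"]),1))
E
python3 -c "
from h import *
need([558,142,235])"
```

```text
pos [273.4 562.1 233.5] rot [3.141 0.    2.689] j [ 1.01  0.49  1.56 -0.    1.09 -0.11] t 1.8
tool-axis units: [-7.328 -4.22  -0.026] mm: [-439.7 -253.2   -1.6]
```

```bash
python3 -m inch '[[[-0.4,-0.22,0],0,-1],[[-0.8,-0.45,0],0,-1],[[-0.85,-0.5,0],0,-1],[[-0.85,-0.5,0],0,-1],[[-0.85,-0.5,0],0,-1],[[-0.85,-0.5,0],0,-1],[[-0.85,-0.5,0],0,-1],[[-0.85,-0.5,0],0,-1],[[-0.63,-0.35,0],0,-1],[[-0.4,-0.2,0],0,-1]]'
python3 - <<'E'
from h import *
np.set_printoptions(precision=1,suppress=True)
need([491,-220,235])
p=eyes.read_camera("wrist");save(p,"w1")
for k,z in dict(hub_mouth=72,winder=0,green_bobbin=10,bobbin_grip=94).items():
    for r in eyes.spot_point(k,p)[:2]: print(k,r["score"],np.array(r["centre"]),atz(p,r["centre"],z))
E
```

```text
t: 3.05
eef_pos: [559.2, 140.0, 233.4]
tcp_rot: [3.141, 0.0, 2.687]
ft_force: [-0.7, 0.6, -0.3]
opening: 0.997
grip_force: 0.0
pos [559.2 140.  233.4] rot [3.1 0.  2.7] j [ 0.1  0.4  1.7  0.   1.  -1. ] t 3.05
tool-axis units: [-1.6 -5.9 -0. ] mm: [ -96.8 -353.4   -1.6]
hub_mouth 0.55 [201.4 285.8] [560.5 144.2  72. ]
winder 0.62 [185.3 289.8] [560.8 150.1   0. ]
green_bobbin 0.9 [244.2 156.2] [553.4 -17.1  10. ]
```

View pics/w1.png

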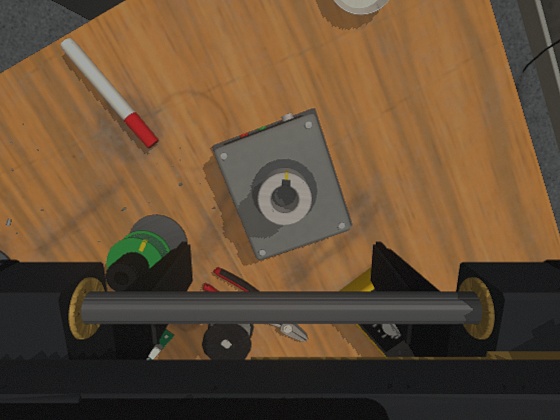

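```bash
cat >> h.py <<'E'
def yellow(p,c,r):
    hsv=cv2.cvtColor(p["pixels"],cv2.COLOR_RGB2HSV)
    m=cv2.inRange(hsv,(20,110,90),(36,255,255))>0
    rr,cc=np.nonzero(m);k=np.hypot(rr-c[0],cc-c[1])<r
    return np.stack([rr[k],cc[k]],1)
E
python3 - <<'E'
from h import *
np.set_printoptions(precision=1,suppress=True)
p=eyes.read_camera("wrist")
g=cv2.cvtColor(p["pixels"],cv2.COLOR_RGB2GRAY)
y=yellow(p,(196,285),40);print(y.tolist())
m=((g>140)).astype(np.uint8);m[:160]=0;m[235:]=0;m[:,:245]=0;m[:,325:]=0
n,l,st,ce=cv2.connectedComponentsWithStats(m);print(st[:5])
pts=np.argwhere(l==1+np.argmax(st[1:,4]))
(cx,cy),(a,b),_=cv2.fitEllipse(cv2.convexHull(pts[:,::-1].astype(np.float32)));print(cx,cy,a,b)
C=atz(p,(cy,cx),72);print("hub",C)
# size check
print([np.linalg.norm(atz(p,q[::-1],72)[:2]-C[:2]).round(1) for q in cv2.convexHull(pts[:,::-1].astype(np.float32))[:,0][::3]])
for q in y: 
    d=atz(p,q,72)-C;print(np.degrees(np.arctan2(d[1],d[0])).round(1),np.linalg.norm(d).round(1),end="; ")
c=p["pixels"][150:240,240:330];cv2.imwrite("pics/w1c.png",cv2.resize(c[:,:,::-1],(630,630)[:2] and (600,600),interpolation=cv2.INTER_CUBIC))
E
```

```text
[[173, 284], [173, 285], [173, 286], [174, 283], [174, 284], [174, 285], [174, 286], [175, 284], [175, 285], [175, 286], [176, 284], [177, 284], [177, 285], [177, 286], [178, 283], [178, 284], [178, 285], [178, 286], [179, 283], [179, 284], [179, 285], [179, 286], [180, 283], [180, 284], [180, 285], [180, 286], [181, 283], [181, 284], [181, 285], [181, 286]]
[[     0      0    560    420 233961]
 [   258    177     51     50   1239]]
282.8714904785156 201.22286987304688 50.35763931274414 51.112239837646484
hub [557.6 144.3  72. ]
[np.float64(23.9), np.float64(24.2), np.float64(24.3), np.float64(24.5), np.float64(23.9), np.float64(23.7), np.float64(23.4), np.float64(23.3), np.float64(23.7), np.float64(23.6)]
151.9 26.3; 149.9 26.4; 147.9 26.4; 153.8 25.4; 151.8 25.4; 149.7 25.4; 147.7 25.5; 151.7 24.5; 149.6 24.5; 147.5 24.6; 151.6 23.6; 151.5 22.6; 149.2 22.7; 146.9 22.8; 153.8 21.7; 151.4 21.7; 149.0 21.8; 146.6 21.9; 153.8 20.8; 151.3 20.8; 148.8 20.9; 146.3 21.0; 153.8 19.9; 151.1 19.9; 148.5 20.0; 145.9 20.1; 153.7 18.9; 151.0 19.0; 148.2 19.0; 145.5 19.2;
```

View pics/w1c.png

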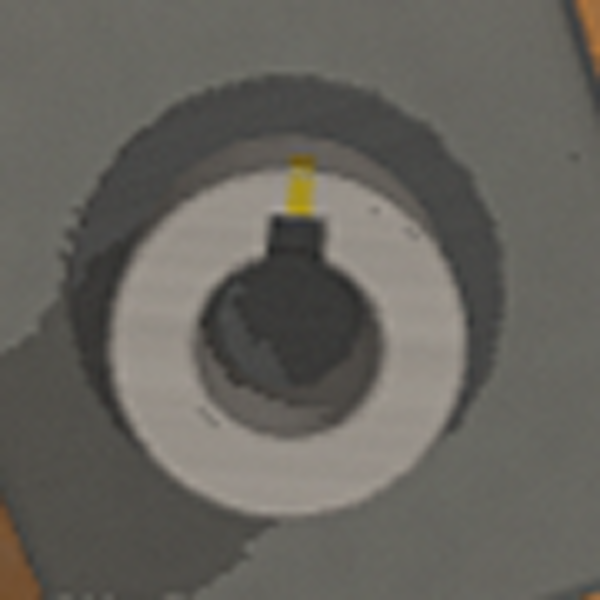

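```bash
python3 -m inch '[[[-0.1,-0.4,0],0,-1],[[-0.18,-0.66,0],0,-1],[[-0.18,-0.66,0],0,-1],[[-0.18,-0.66,0],0,-1],[[-0.18,-0.66,0],0,-1],[[-0.18,-0.66,0],0,-1],[[-0.18,-0.66,0],0,-1],[[-0.18,-0.66,0],0,-1],[[-0.15,-0.57,0],0,-1],[[-0.1,-0.3,0],0,-1]]'
python3 - <<'E'
from h import *
np.set_printoptions(precision=1,suppress=True)
p=eyes.read_camera("wrist");save(p,"w2")
for k,z in dict(bobbin_grip=94,bobbin=10).items():
    for r in eyes.spot_point(k,p)[:2]: print(k,r["score"],np.array(r["centre"]),atz(p,r["centre"],z))
c=eyes.spot_point("bobbin_grip",p)[0]["centre"]
y=yellow(p,c,50);print(len(y),y.mean(0) if len(y) else 0)
x0,y0=int(c[1])-60,int(c[0])-60;print(x0,y0)
cv2.imwrite("pics/w2c.png",cv2.resize(p["pixels"][max(y0,0):y0+120,max(x0,0):x0+120,::-1],(600,600),interpolation=cv2.INTER_CUBIC))
E
```

```text
t: 4.6
eef_pos: [490.2, -218.6, 233.6]
tcp_rot: [3.141, 0.0, 2.689]
ft_force: [0.8, 0.9, 0.3]
opening: 1.003
grip_force: 0.0
bobbin_grip 0.85 [215.4 284.1] [ 497.6 -219.2   94. ]
bobbin_grip 0.25 [195.1 284.4] [ 481.5 -211.1   94. ]
bobbin 0.59 [191.7 283.1] [ 493.3 -217.6   10. ]
53 [193.3 261.6]
224 155
```

View pics/w2c.png

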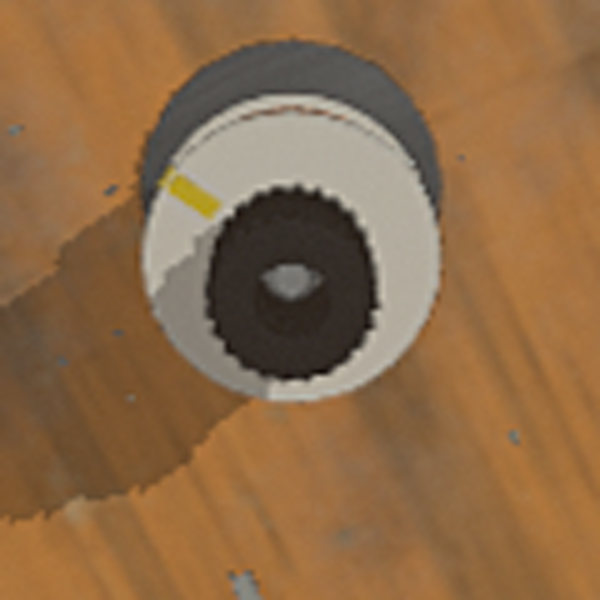

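```bash
python3 - <<'E'
from h import *
np.set_printoptions(precision=1,suppress=True)
p=eyes.read_camera("wrist")
f=lambda x,y:(155+y/5-.4,224+x/5-.4)
C=atz(p,f(292.5,294),100);print("C",C)
for q in[(207,294),(378,294),(292,380),(292,187)]:print(np.linalg.norm(atz(p,f(*q),100)-C))
for q in[(143,255),(441,255),(292,402),(292,115)]:print("fl",atz(p,f(*q),70),np.linalg.norm((atz(p,f(*q),70)-C)[:2]))
s=eyes.read_camera("side");t=eyes.read_camera("scene")
y=yellow(p,f(195,195),12)
D=np.array([atz(p,q,70)[:2]-C[:2] for q in y]);r=np.linalg.norm(D,axis=1)
a=np.degrees(np.arctan2(D[:,1],D[:,0]));k=r<27.5
print(len(y),r.min(),r.max(),a.mean(),a[k].mean(),a[k].std())
need([C[0],C[1],94])
E
```

```text
C [ 494.1 -217.8  100. ]
14.591887766050988
14.59169001897529
15.373720215175759
18.574864488066236
fl [ 482.1 -243.1   70. ] 27.958048677922115
fl [ 506.6 -192.8   70. ] 27.922696975037656
fl [ 520.4 -230.6   70. ] 29.26855318376319
fl [ 470.6 -206.4   70. ] 26.118444711039352
51 17.731434687443624 29.34016950571185 -144.1610741955523 -144.03609525911295 3.05526062932622
pos [ 490.6 -217.   233.5] rot [ 3.1 -0.   2.7] j [-0.5  0.4  1.8  0.   1.  -1.7] t 4.95
tool-axis units: [-0.1  0.   2.3] mm: [ -3.5   0.7 139.5]
```

```bash
python3 -m inch '[[[-0.07,0.01,0.15],0,-1],[[0,0,0.3],0,-1],[[0,0,0.4],0,-1],[[0,0,0.4],0,-1],[[0,0,0.4],0,-1],[[0,0,0.35],0,-1],[[0,0,0.2],0,-1],[[0,0,0.1],0,-1],[[0,0,0.02],0,-1],[[0,0,0],0,-1]]'
python3 - <<'E'
from h import *
np.set_printoptions(precision=1,suppress=True)
need([494.8,-218.2,94]);p=eyes.read_camera("wrist");save(p,"w3")
E
```

```text
t: 6.2
eef_pos: [494.7, -219.5, 94.7]
tcp_rot: [3.142, 0.001, 2.689]
ft_force: [0.5, -0.0, 1.0]
opening: 0.996
grip_force: 0.0
pos [ 494.7 -219.5   94.7] rot [3.1 0.  2.7] j [-0.5  0.6  1.9  0.   0.7 -1.7] t 6.2
tool-axis units: [0. 0. 0.] mm: [0.4 1.2 0.7]
```

View pics/w3.png

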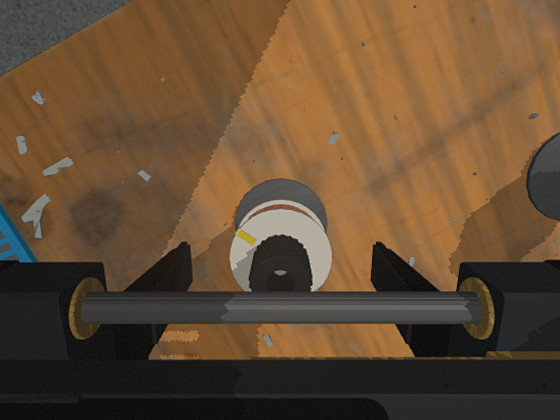

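The bobbin sits mid-way between the finger pads (grip at col 281; pads at 191 and 372), mark at (237,245). Closing.

```bash
python3 -m inch '[[[0,0,0],0,0],[[0,0,0],0,0.5],[[0,0,0],0,1],[[0,0,0],0,1],[[0,0,0],0,1],[[0,0,0],0,1],[[0,0,0],0,1],[[0,0,0],0,1],[[0,0,0],0,1],[[0,0,0],0,1]]'
```

```text
t: 7.5
eef_pos: [494.4, -219.4, 94.2]
tcp_rot: [3.142, 0.0, 2.689]
ft_force: [-0.5, 0.0, 0.0]
opening: 0.312
grip_force: 30.0
```

```bash
python3 -m inch '[[[0,0,-0.1],0,1],[[0,0,-0.2],0,1],[[0,0,-0.25],0,1],[[0,0,-0.3],0,1],[[0,0,-0.3],0,1],[[0,0,-0.3],0,1],[[0,0,-0.3],0,1],[[0,0,-0.2],0,1],[[0,0,-0.1],0,1],[[0,0,-0.05],0,1]]'
python3 - <<'E'
from h import *
np.set_printoptions(precision=2,suppress=True)
need([557.6,144.3,220]);p=eyes.read_camera("wrist");save(p,"w4")
s=env.state();print(s["opening"],s["grip_force"],s["ft_force"],s["moment"])
cv2.imwrite("pics/w4c.png",cv2.resize(p["pixels"][180:330,180:380,::-1],(800,600),interpolation=cv2.INTER_CUBIC))
E
```

```text
t: 8.75
eef_pos: [494.3, -219.3, 220.4]
tcp_rot: [3.141, -0.0, 2.689]
ft_force: [-0.2, 0.3, -3.3]
opening: 0.308
grip_force: 30.0
pos [ 494.3 -219.3  220.4] rot [ 3.14 -0.    2.69] j [-0.54  0.39  1.78  0.    0.97 -1.66] t 8.75
tool-axis units: [1.7  5.91 0.01] mm: [102.2 354.7   0.4]
0.3074715815631154 29.99184670014074 [ 0.18 -0.16 -1.89] [-0.01 -0.01 -0.04]
```

View pics/w4c.png

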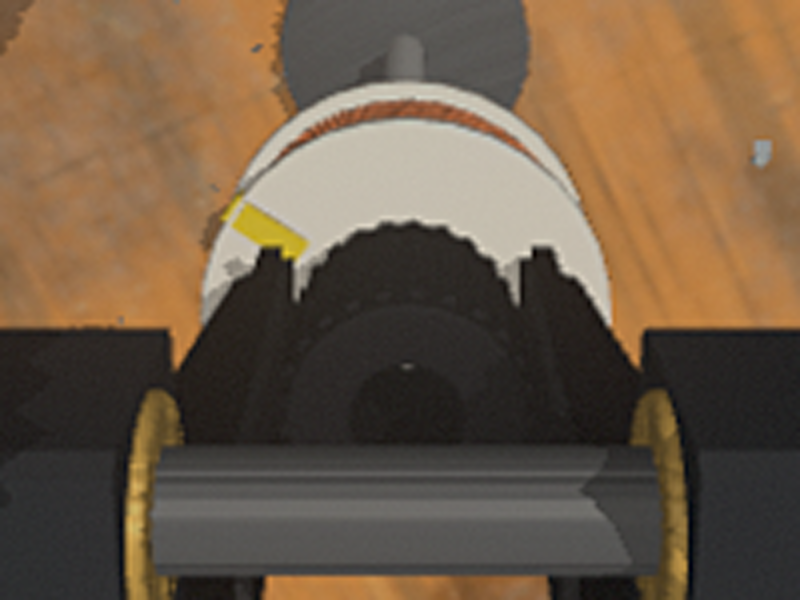

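```bash
python3 - <<'E'
from h import *
from scipy.optimize import least_squares
np.set_printoptions(precision=2,suppress=True)
p=eyes.read_camera("wrist");g=cv2.cvtColor(p["pixels"],cv2.COLOR_RGB2GRAY)
f=lambda x,y:(180+y/4-.4,180+x/4-.4)
z=196.2
P=np.array([atz(p,f(*q),z)[:2] for q in[(203,310),(612,320),(405,119),(283,158),(535,158),(240,212),(582,215)]])
s=least_squares(lambda c:np.hypot(*(P-c[:2]).T)-c[2],[494,-219,28]);print(s.x,s.fun)
s=least_squares(lambda c:np.hypot(*(P-c[:2]).T)-28,[494,-219]);print(s.x,s.fun)
C=s.x
q=f(268,228)
for q in[f(240,203),f(308,240),f(290,258),f(235,222),f(268,229)]:
    d=atz(p,q,z)[:2]-C;print(np.hypot(*d),np.degrees(np.arctan2(d[1],d[0])))
e=env.state()["eef_pos"];y=2.689
d=C-e[:2];print("off tool xy",d@[np.cos(y),np.sin(y)],d@[np.sin(y),-np.cos(y)])
E
```

```text
[ 495.07 -219.18   27.72] [ 0.31  0.04  0.09  0.25  0.3  -0.64 -0.34]
[ 495.39 -219.34] [ 0.04 -0.24  0.17  0.26  0.31 -0.73 -0.42]
27.970730012360246 -152.42168042443123
17.693201802653867 -156.13769300213383
18.28023599030986 -144.93259159881143
27.115708666808626 -146.94132132331757
22.88462191520877 -150.48773542923155
off tool xy -0.867076064452144 0.49403159630256077
```

```bash
python3 -m inch '[[[0.09,0.3,0],0,1],[[0.17,0.59,0],0,1],[[0.2,0.71,0],0,1],[[0.22,0.77,0],0,1],[[0.22,0.77,0],0,1],[[0.22,0.77,0],0,1],[[0.2,0.71,0],0,1],[[0.17,0.59,0],0,1],[[0.14,0.47,0],0,1],[[0.08,0.24,0],0,1]]'
python3 -m inch '[[[0,0,0],0.5,1],[[0,0,0],1,1],[[0,0,0],1,1],[[0,0,0],1,1],[[0,0,0],1,1],[[0,0,0],1,1],[[0,0,0],1,1],[[0,0,0],1,1],[[0,0,0],1,1],[[0,0,0],1,1]]'
python3 -m inch '[[[0,0,0],1,1],[[0,0,0.1],1,1],[[0,0,0.2],0.5,1],[[0,0,0.25],0,1],[[0,0,0.2],0,1],[[0,0,0.1],0,1],[[0,0,0.05],0,1],[[0,0,0],0,1],[[0,0,0],0,1],[[0,0,0],0,1]]'
python3 - <<'E'
from h import *
np.set_printoptions(precision=2,suppress=True)
need([557.4,144.9,158])
for n in("wrist","side","scene"):
    p=eyes.read_camera(n);save(p,n+"5")
    if n=="wrist": a=cv2.resize(p["pixels"][170:290,200:360],(800,600),interpolation=cv2.INTER_CUBIC)
    if n=="side": 
        c=proj(p,[557,144,100]);r,q=int(c[0]),int(c[1]);b=cv2.resize(p["pixels"][r-40:r+50,q-60:q+60],(400,300),interpolation=cv2.INTER_CUBIC)
    if n=="scene":
        c=proj(p,[557,144,100]);r,q=int(c[0]),int(c[1]);d=cv2.resize(p["pixels"][r-40:r+50,q-60:q+60],(400,300),interpolation=cv2.INTER_CUBIC)
cv2.imwrite("pics/w5c.png",a[:,:,::-1]);cv2.imwrite("pics/s5c.png",np.hstack([b,d])[:,:,::-1])
E
```

```text
t: 10.1
eef_pos: [557.0, 146.9, 219.7]
tcp_rot: [-3.141, -0.001, 2.691]
ft_force: [-0.9, -0.4, -2.5]
opening: 0.313
grip_force: 30.0
t: 11.35
eef_pos: [557.2, 144.8, 220.0]
tcp_rot: [-3.141, -0.0, 1.857]
ft_force: [-0.4, -0.4, -2.0]
opening: 0.313
grip_force: 30.0
t: 12.6
eef_pos: [557.7, 144.9, 166.5]
tcp_rot: [3.141, -0.0, 1.642]
ft_force: [0.0, 0.4, -2.8]
opening: 0.308
grip_force: 30.0
pos [557.7 144.9 166.5] rot [ 3.14 -0.    1.64] j [0.14 0.5  1.75 0.   0.89 0.07] t 12.6
tool-axis units: [-0.   -0.    0.14] mm: [-0.  -0.3  8.5]
```

View pics/w5c.png

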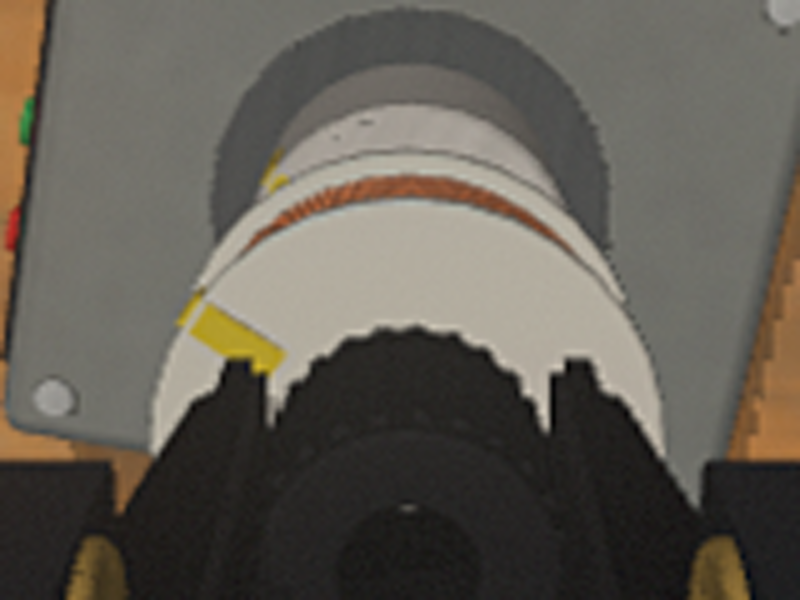

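View pics/s5c.png

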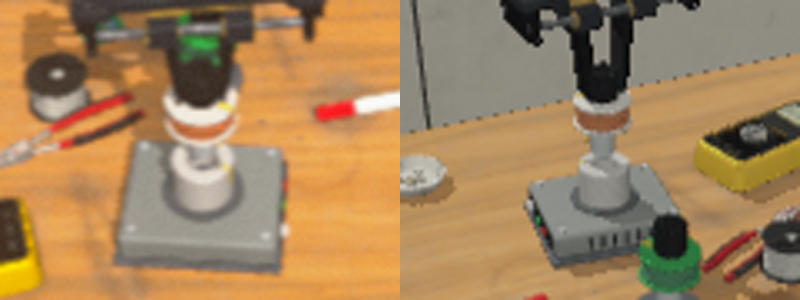

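The shaft tip hovers about 10 mm over the hub, arcs of flange (col ~408) and hub (~410) concentric in the crop, and the two yellow marks lie on one side. I enter the pilot.

```bash
python3 -m inch '[[[0,0,0.03],0,1],[[0,0,0.05],0,1],[[0,0,0.05],0,1],[[0,0,0.05],0,1],[[0,0,0.05],0,1],[[0,0,0.05],0,1],[[0,0,0.04],0,1],[[0,0,0.02],0,1],[[0,0,0],0,1],[[0,0,0],0,1]]'
```

```text
t: 14.0
eef_pos: [557.6, 144.9, 145.9]
tcp_rot: [3.141, -0.0, 1.642]
ft_force: [0.3, -0.4, -1.9]
opening: 0.307
grip_force: 30.0
```

```bash
python3 -m inch '[[[0,0,0.02],0,1],[[0,0,0.02],0,1],[[0,0,0.02],0,1],[[0,0,0.02],0,1],[[0,0,0.02],0,1],[[0,0,0.02],0,1],[[0,0,0.01],0,1],[[0,0,0],0,1],[[0,0,0],0,1],[[0,0,0],0,1]]'
```

```text
t: 15.25
eef_pos: [557.6, 144.9, 138.1]
tcp_rot: [3.142, -0.0, 1.642]
ft_force: [-0.4, 0.1, -1.9]
opening: 0.306
grip_force: 30.0
```

```bash
python3 -m inch '[[[0,0,0.02],0,1],[[0,0,0.03],0,1],[[0,0,0.03],0,1],[[0,0,0.03],0,1],[[0,0,0.03],0,1],[[0,0,0.03],0,1],[[0,0,0.03],0,1],[[0,0,0.02],0,1],[[0,0,0],0,1],[[0,0,0],0,1]]'
```

```text
t: 16.5
eef_pos: [557.7, 144.9, 125.0]
tcp_rot: [3.141, -0.0, 1.642]
ft_force: [-0.9, 0.2, 4.7]
opening: 0.31
grip_force: 30.0
```

```bash
python3 -m inch '[[[0,0,0.01],0,1],[[0,0,0.01],0,1],[[0,0,0.01],0,1],[[0,0,0.01],0,1],[[0,0,0.01],0,1],[[0,0,0],0,1],[[0,0,0],0,1],[[0,0,0],0,1],[[0,0,0],0,1],[[0,0,0],0,1]]'
```

```text
t: 17.75
eef_pos: [557.7, 144.9, 122.2]
tcp_rot: [3.141, -0.0, 1.642]
ft_force: [-1.4, 0.3, 8.1]
opening: 0.309
grip_force: 30.0
```

```bash
python3 -m inch '[[[0,0,0.01],0,1],[[0,0,0],0,1],[[0,0,0.01],0,1],[[0,0,0],0,1],[[0,0,0],0,1],[[0,0,0],0,1],[[0,0,0],0,1],[[0,0,0],0,1],[[0,0,0],0,1],[[0,0,0],0,1]]'
```

```text
t: 19.0
eef_pos: [557.7, 145.0, 122.1]
tcp_rot: [3.14, -0.0, 1.642]
ft_force: [-6.0, -0.7, 19.0]
opening: 0.305
grip_force: 30.0
```

```bash
python3 - <<'E'
from h import *
o=[]
for n in("side","scene"):
    p=eyes.read_camera(n);c=proj(p,[557,144,80]);r,q=int(c[0]),int(c[1]);o.append(cv2.resize(p["pixels"][r-40:r+50,q-60:q+60],(400,300),interpolation=cv2.INTER_CUBIC))
cv2.imwrite("pics/f.png",np.hstack(o)[:,:,::-1]);s=env.state();print(s["ft_force"],s["eef_pos"],s["t"])
E
```

```text
[-4.78465005 -0.59999888 20.30939982] [557.73999207 144.94353765 122.10171055] 19.1
```

View pics/f.png

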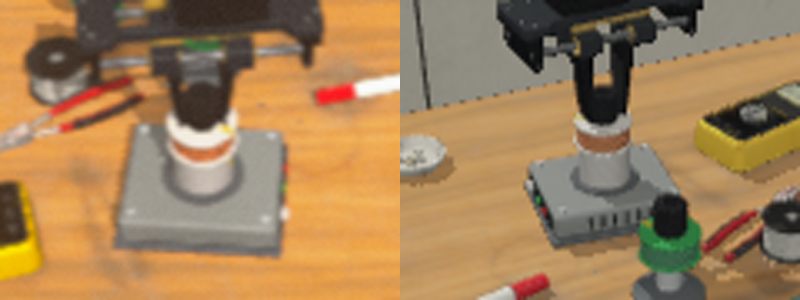

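The flange rests on the hub in both views, and the force is steady at 20 N. I'm handing the job in.

```bash
python3 -c "
from cell import env
print(env.job_done())"
```

```text
the job is handed in; nothing more can be done
None
```

The copper bobbin is home in the hub, with the key in the keyway and the flange on the hub; the arm still grips it and presses with about 20 N, and I handed the job in at about 19 s (no verdict came back).

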